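# Clear a jammed sample bottle from the feed chute

### The job

An orange-capped sample bottle has jammed under the blue guide rails of the feed chute. First take the green-capped bottle waiting above it off the chute and lay it flat in the blue hold tray; then nudge the jammed bottle back up the chute until it is clear of the rails, lift it out and lay it flat in the red reject tray. Set both bottles down inside their trays and let go rather than dropping them, and leave the glassware, the measuring cup, the jar, the magnifier and the notebook where they are.

Things in the scene. Friction and masses are not known exactly. Their poses are not given: they have to be found in the camera images.
- chute: fixed steel channel, 360 mm long, sloping 10 degrees; friction keeps a bottle where it is left. Frame lies in the channel floor: x uphill along the slope, y across, z square to the floor; origin on the floor's centre line at the upper end of the blue guide rails, 70 mm above the table. 60 mm wide inside, walls 4 mm; side kerbs 12 mm high; open upper end at x = +160 mm
- rails (a point): middle of the chute's blue guide rails (chute x -130 to 0 mm), on the channel floor, axes as the chute. Walls rise to two inward lips, underside 46, top 50 mm above the floor, leaving a 38 mm wide slot along the middle: a bottle's body cannot be lifted out here, but shut gripper tips fit in the slot and can travel along it, and the cap passes through
- pocket (a point): middle of the pocket, the 70 mm long stretch of channel below the rails that is open from above (chute x -200 to -130 mm), on the channel floor, axes as the chute. A 30 mm high end stop closes its lower end
- post (a point): top of a fixed upright sensor post with a yellow head (30 x 22 x 30 mm), 75 mm beside the chute's centre line next to the rails on its -y side; this top is 175 mm above the table; keep clear
- jammed_mid (a point): flat white sample bottle, 86 long (x) x 56 wide (y) x 40 mm thick (z), plus a round orange cap, 32 mm across, at its -x end; cap's end face 69 mm from this point; about 160 g. Point: centre of the 86 mm body, half-way up. Lies under the rails, cap downhill, cap's end near the rails' lower end; clear of the rails when this point is 43 mm or more uphill of the chute's origin
- waiting_mid (a point): flat white sample bottle, 86 long (x) x 56 wide (y) x 40 mm thick (z), plus a round green cap, 32 mm across, at its -x end; cap's end face 69 mm from this point; about 160 g. Point: centre of the 86 mm body, half-way up. Lies in the open upper part of the chute, cap downhill, leaving the jammed one no room
- hold_tray: open blue plastic tray fixed to the table, 180 mm (x) by 150 mm (y) outside, 30 mm high, walls and floor 4 mm. Origin at the centre of its underside on the table, z up, x along its long side
- reject_tray: open red plastic tray fixed to the table, 180 mm (x) by 150 mm (y) outside, 30 mm high, walls and floor 4 mm. Origin at the centre of its underside on the table, z up, x along its long side
- beaker: glass beaker, 68 mm in diameter, 90 mm high, standing between the chute and the robot; origin at the centre of its underside; leave alone
- jug: clear plastic measuring cup, 68 mm in diameter, 85 mm high, with a handle, standing beyond the chute; origin at the centre of its underside; leave alone
- jar: amber jar with a white cap, 60 mm in diameter, 100 mm high; origin at the centre of its underside; leave alone
- beaker2: clear plastic beaker, 72 mm in diameter, 95 mm high; origin at the centre of its underside; leave alone
- magnifier: magnifying glass lying flat, lens 76 mm across, black handle 100 mm long towards -x, 16 mm high; origin under the lens; leave alone
- notebook: paper pad 150 by 110 by 16 mm lying flat; origin at the centre of its underside; leave alone
Mind the look-alikes: they are no part of the job. Leave any turquoise look-alike of the part that bears waiting_mid alone.

How it is judged:
On the way, in this order (a step that is already met when the one before it is completed fails the run):
1. the green-capped bottle lies flat in the blue tray, released, while the orange-capped one is still under the rails (x of waiting_mid in the frame of hold_tray between -0.06 and 0.06 m and y of waiting_mid in the frame of hold_tray between -0.055 and 0.055 m and z of waiting_mid in the frame of hold_tray between 0.015 and 0.032 m and angle between waiting_mid's own z axis and vertical below 0.15 rad and linear speed of waiting below 0.03 m/s and contact force between waiting and the fingers below 0.2 N and x of jammed_mid in the frame of chute below 0 m and z of jammed_mid in the frame of chute below 0.035 m), for 0.2 s.
2. the orange-capped bottle has been pushed up the chute clear of the rails and lies in the open part of the channel (x of jammed_mid in the frame of chute between 0.037 and 0.15 m and y of jammed_mid in the frame of chute between -0.02 and 0.02 m and z of jammed_mid in the frame of chute between 0.01 and 0.03 m), for 0.2 s.
At the end, for the whole second after the job is handed in: Both bottles lie on their broad side (within 0.15 rad) on the floor of their tray, the green-capped in the blue and the orange-capped in the red one, the centre of each body within 60 mm (along) and 55 mm (across) of the tray's centre, at rest and released (x of waiting_mid in the frame of hold_tray between -0.06 and 0.06 m and y of waiting_mid in the frame of hold_tray between -0.055 and 0.055 m and z of waiting_mid in the frame of hold_tray between 0.015 and 0.032 m and angle between each of waiting_mid, jammed_mid's own z axis and vertical below 0.15 rad and linear speed of each of waiting, jammed below 0.03 m/s and contact force between each of waiting, jammed and the fingers below 0.2 N and x of jammed_mid in the frame of reject_tray between -0.06 and 0.06 m and y of jammed_mid in the frame of reject_tray between -0.055 and 0.055 m and z of jammed_mid in the frame of reject_tray between 0.015 and 0.032 m); the robot touches nothing.
It fails at once if a beaker, the cup, the jar, the magnifier or the notebook is moved by more than 30 mm (distance of any of beaker, jug, jar, beaker2, magnifier, notebook from where it was at the start of the episode above 0.03 m).
It fails at once if the orange-capped bottle is dropped (falls faster than 0.7 m/s out of the gripper) (linear speed of jammed above 0.7 m/s and contact force between jammed and the fingers below 0.1 N).
It fails at once if the green-capped bottle is dropped (falls faster than 0.7 m/s out of the gripper) (linear speed of waiting above 0.7 m/s and contact force between waiting and the fingers below 0.1 N).
It also fails if it takes over 67 s, if anything falls off the work surface, if the arm or the gripper's body presses on something with over 40 N, if the wrist force passes 120 N, or if a joint passes its speed limit or range.

### The arm

A 6-joint arm with a two-finger parallel gripper is mounted at the origin on the work surface. World frame = base frame: x ahead of the robot, y to its left, z up, the work surface at z = 0. Lengths are in m, angles in rad, forces in N, time in s.
With the tool pointing down it reaches from about 0.35 to 0.85 m from the base axis. Payload 8.1 kg.
Tool frame: the origin (TCP) lies midway between the tips of the shut fingers; the grasp point (between the pads) lies robot.grip_depth behind it (robot.grip_depth is the distance from the TCP to the grasp point, in m); z points along the fingers, y is the line along which they close (so a half turn about z gives the same grasp; the last joint's range is limited). The gripper opens to 93 mm and grips with 3 to 60 N. Pads are 15 mm wide; open, the fingers measure 128 mm over their backs; the gripper's body (75 mm by 188 mm) begins 65 mm behind the grasp point.
Start: joints at [1.211, 0.13, 1.488, -0, 1.523, -0.085], TCP at [0.163, 0.577, 0.18] pointing down, gripper open.
Joint ranges: [-2.96, 2.96], [-0.89, 2.26], [0.02, 2.5], [-1.34, 4.48], [0, 2.73], [-2.66, 2.66]. Speed limits (rad/s): [2.39, 2.39, 2.79, 3.14, 3.14, 3.14].

### API

Orientations are given as a rotation vector (axis times angle).
In Python, from plant import robot gives the robot as it stands.
- The arm moves only by the tool carry_out, never from a script. Its argument "rows" is a list of rows, each a list of 6 numbers: the shift along the tool's x, y, z in m, then the turn, a rotation vector about the tool's x, y, z in degrees. A call has 1 to 12 rows; each row is the pose to reach, as a shift and turn from the pose commanded when the call began, along the tool's axes at that moment; what a row does not reach only later rows make up. A row lasts 1/8 s, in which the tool goes at most 62.5 mm and 10.7 degrees, less where a joint would pass 70% of its speed; a pose out of reach is approached as far as the arm can. A call with a gripper value outside its range is refused whole. "jaw" is the closure in counts, from 0 (fully open) to 255 (shut), set as the call begins (left out, the last holds). The fingers move at their own pace and stop on an object; "force" is the grip in N (left out, the last holds). Time passes only in rows, so rows that repeat a pose let the fingers close. It gives the time, the measured TCP pose, the force, the opening and the grip force at its end, in the units of the state.
- robot.read_state(): the state, without advancing time (a new reading comes with each control period).
- robot.read_camera(name): name is "scene" or "top" or "wrist"; returns the picture (400x640x3 uint8, red, green, blue); there is no depth.
- robot.camera_model(name): a dict with "fx", "fy", "cx", "cy" (pixels), "R" (3x3) and "t" (3): a world point X has camera coordinates R X + t; the wrist camera has in their place "mount" (4x4, takes a point from camera to tool coordinates, whose origin is the TCP and whose axes are the flange's). Camera axes: x right, y down, z forward; pixel columns grow to the right and rows downward; lengths in m; the calibration is good to about 2 mm. A picture is of the moment at which its call begins: read the wrist's pose just before it. camera_model takes no time and is no camera call.
- robot.close_job(): hands the job in; it is judged then, once.
Trained networks look in the newest picture that a camera, given by its name, has taken for a name from the list of things; names that differ only in an ending like _2 or _b are one class to them, and where a whole thing is asked for, a point or a joint stands for the part that bears it (a point fixed in the world has none). Each returns a list of dicts, best first, with "conf" (0 to 1); they miss things now and then, are a little off and sometimes report something else, mostly with a low value. They report only what shows in the picture. A call takes as long as a camera call. They do not tell look-alikes from the thing itself.
- robot.outline_of(camera, target): "pixels" (400x640 bool, what is visible of it) and "pixel" ([column, row] in pixels, amid what is visible of it).
The state is a dict: "t": time; "q": joint angles; "dq": joint speeds; "joint_torque": joint torques, N m; "tool_pos": TCP position; "orientation": TCP orientation; "force": force on the tool from outside, world axes, zero at the start; "wrist_torque": the same for the moment, N m; "opening": finger opening in m; "gripper_force": force on a finger pad.
Only numpy, scipy, OpenCV 4.12 (cv2) and the standard library are available. Lean on these libraries where they do the work, as an engineer would, in place of code of your own. Each camera call takes 0.05 s, during which the arm holds its last target. There are 200 camera calls.

## Working session

There is one attempt and no reset: what is moved stays moved. The work goes in short steps, Python scripts to look and compute and a tool call to move; the robot and the scene stay as the last step left them, time stands still between calls to the robot, and variables do not carry over. Pictures are saved under pics/ and viewed, at most 10 in all, crops included, and the job is handed in when it is done.

Besides the shell and the picture viewer there is one more tool, called after "Call:" in YAML: its name, and indented under it one key for each argument. carry_out: Moves the arm, as the interface text tells. Its arguments: {"type":"object","properties":{"rows":{"type":"array"},"jaw":{"type":"number"},"force":{"type":"number"}},"required":["rows"]}

```bash
ls; mkdir -p pics; python3 - <<'E'
from plant import robot
import cv2,numpy as np
s=robot.read_state();print({k:np.round(v,3) for k,v in s.items()},robot.grip_depth)
a=robot.read_camera("scene");b=robot.read_camera("top")
cv2.imwrite("pics/s.png",a[:,:,::-1]);cv2.imwrite("pics/t.png",b[:,:,::-1])
for c in("scene","top"):
  m=robot.camera_model(c);print(c,{k:np.round(v,3).tolist() for k,v in m.items()})
print(robot.camera_model("wrist"))
for n in["waiting_mid","jammed_mid","chute","hold_tray","reject_tray"]:
  for c in("scene","top"):
    print(n,c,[(round(d["conf"],2),np.round(d["pixel"]),d["pixels"].sum()) for d in robot.outline_of(c,n)])
E
```

```text
pics
{'t': np.float64(0.0), 'q': array([ 1.211,  0.131,  1.489,  0.   ,  1.523, -0.085]), 'dq': array([ 0.001, -0.   , -0.   ,  0.   ,  0.001, -0.001]), 'joint_torque': array([ 2.0000e-03, -5.5986e+01, -4.9175e+01,  7.7000e-02,  3.6000e-02,
       -0.0000e+00]), 'tool_pos': array([0.163, 0.577, 0.179]), 'orientation': array([-4.300e-01, -3.112e+00,  3.000e-03]), 'force': array([ 0.315,  0.359, -0.923]), 'wrist_torque': array([0.024, 0.043, 0.041]), 'gripper_force': np.float64(0.0), 'opening': np.float64(0.093)} 0.0188
scene {'fx': 487.469, 'fy': 487.469, 'cx': 317.241, 'cy': 203.242, 'R': [[0.836, 0.549, -0.005], [0.411, -0.631, -0.658], [-0.365, 0.548, -0.753]], 't': [-0.432, -0.108, 1.727]}
top {'fx': 383.204, 'fy': 383.204, 'cx': 320.841, 'cy': 200.244, 'R': [[0.003, -1.0, 0.001], [-0.99, -0.003, -0.14], [0.14, -0.001, -0.99]], 't': [0.034, 0.537, 1.202]}
{'fx': 344.38560576614617, 'fy': 344.38560576614617, 'cx': 323.21950618256636, 'cy': 192.43797815995228, 'mount': array([[ 7.28561758e-04, -9.55252326e-01, -2.95791250e-01,
         8.26318974e-02],
       [ 9.99999716e-01,  7.53
[... 489 characters left out ...]
nt64(437))]
jammed_mid top [(0.73, array([347., 196.]), np.int64(2387)), (0.67, array([353., 191.]), np.int64(396))]
chute scene [(0.77, array([324., 252.]), np.int64(2564)), (0.61, array([198., 266.]), np.int64(1662))]
chute top [(0.8, array([348., 197.]), np.int64(2307))]
hold_tray scene [(0.71, array([252., 323.]), np.int64(3841)), (0.23, array([397., 192.]), np.int64(505))]
hold_tray top [(0.71, array([438., 204.]), np.int64(2651)), (0.35, array([346., 198.]), np.int64(2345))]
reject_tray scene [(0.97, array([360., 161.]), np.int64(1817)), (0.72, array([306., 168.]), np.int64(396)), (0.42, array([323., 253.]), np.int64(2732))]
reject_tray top [(0.84, array([224., 223.]), np.int64(2661))]
```

```bash
python3 - <<'E'
import cv2
a=cv2.imread("pics/s.png")[110:400,140:540];b=cv2.imread("pics/t.png")[90:290,150:500]
cv2.imwrite("pics/s2.png",cv2.resize(a,None,fx=2,fy=2,interpolation=2));cv2.imwrite("pics/t2.png",cv2.resize(b,(788,450),interpolation=2))
E
```

```text
(no output)
```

View pics/s2.png

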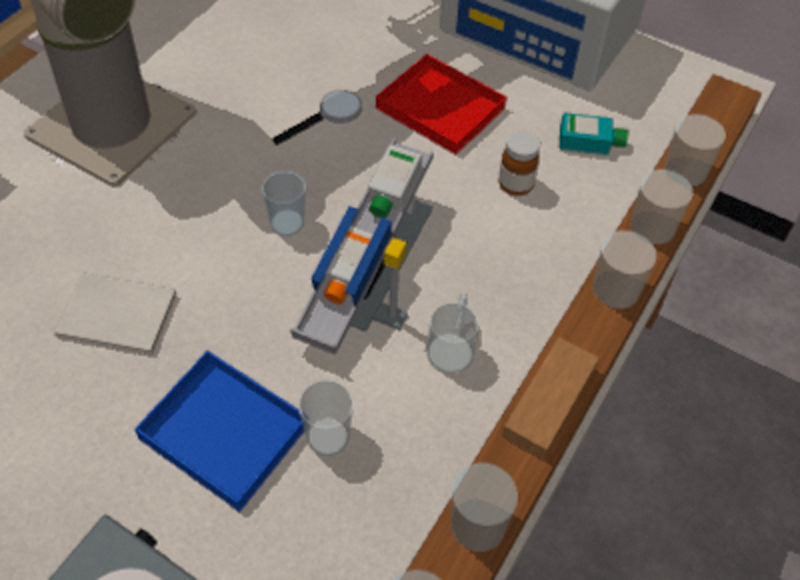

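View pics/t2.png

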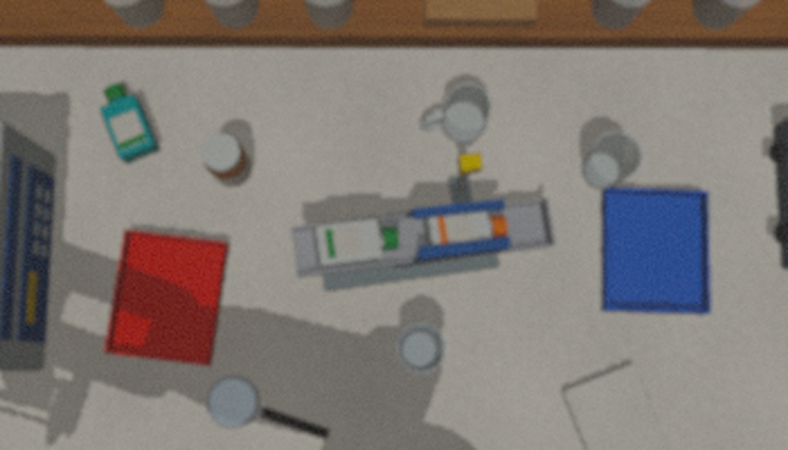

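The scene and top views agree. The chute runs uphill towards +y, which is left in the top view. In the top crop, the green cap is at about (390,238) and the orange cap at about (500,226) under the rails. The red tray is on the left at (167,297) and the blue tray on the right at (656,250). The turquoise look-alike at (130,125) and the post head at (470,160) are to be avoided. Next I fit the chute, tray and bottle poses.

```bash
cat > h.py <<'E'
import numpy as np,cv2
from plant import robot
from scipy.optimize import least_squares
from scipy.spatial.transform import Rotation as Ro
def proj(m,X):
    c=np.atleast_2d(X)@np.array(m["R"]).T+m["t"]; return np.c_[m["fx"]*c[:,0]/c[:,2]+m["cx"],m["fy"]*c[:,1]/c[:,2]+m["cy"]]
def wristm(st):
    m=dict(robot.camera_model("wrist")); T=np.eye(4);T[:3,:3]=Ro.from_rotvec(st["orientation"]).as_matrix();T[:3,3]=st["tool_pos"]
    W=np.linalg.inv(T@m["mount"]); m["R"]=W[:3,:3];m["t"]=W[:3,3]; return m
def back(m,px,z):
    d=np.array([(px[0]-m["cx"])/m["fx"],(px[1]-m["cy"])/m["fy"],1])@m["R"]; o=-np.array(m["R"]).T@m["t"]
    return o+d*(z-o[2])/d[2]
def chuteT(x,y,yaw,z=.07):
    T=np.eye(4);T[:3,:3]=Ro.from_euler("ZY",[yaw,-np.radians(10)]).as_matrix();T[:3,3]=[x,y,z];return T
def ap(T,P): return np.atleast_2d(P)@T[:3,:3].T+T[:3,3]
E
cat > a.py <<'E'
from h import *
t=robot.camera_model("top");s=robot.camera_model("scene")
P=np.array([[.160,.034,.012],[.160,-.034,.012],[0,.034,.05],[0,-.034,.05],[-.13,.034,.05],[-.13,-.034,.05]])
ut=np.array([(300,275),(292,228),(415,262),(411,211),(508,250),(502,203)])/2.25+[150,90]
us=np.array([(390,143),(433,151),(350,208),(391,222),(314,281),(355,301)])/2+[140,110]
f=lambda p:np.r_[(proj(t,ap(chuteT(*p),P))-ut).ravel(),(proj(s,ap(chuteT(*p),P))-us).ravel()]
r=least_squares(f,[.5,0,1.6],loss="soft_l1");print("chute",r.x.round(4),np.round(f(r.x),1))
T=chuteT(*r.x);Ti=np.linalg.inv(T)
print("post",ap(T,[-.065,-.075,0])[0].round(3))
A=cv2.imread("pics/t.png");B=cv2.imread("pics/s.png")
def blob(im,lo,hi,box):
    h=cv2.cvtColor(im,cv2.COLOR_BGR2HSV);m=cv2.inRange(h,(lo,120,50),(hi,255,255));k=np.zeros_like(m);x0,y0,x1,y1=box;k[y0:y1,x0:x1]=255
    n,l,st,c=cv2.connectedComponentsWithStats(m&k);i=1+np.argmax(st[1:,4]);return c[i],(l==i).astype(np.uint8)
for n,lo,hi,bt,bs in[("green",45,85,(312,180,340,210),(310,195,350,225)),("orange",5,20,(365,180,380,200),(300,250,320,265))]:
    a=blob(A,lo,hi,bt)[0];b=blob(B,lo,hi,bs)[0]
    q=least_squares(lambda X:np.r_[proj(t,X)[0]-a,proj(s,X)[0]-b],[.5,0,.1]);print(n,a.round(1),b.round(1),"chute frame",ap(Ti,q.x)[0].round(4),q.cost.round(2))
for n,lo,hi,bt in[("hold",100,130,(410,160,480,240)),("reject",0,8,(190,185,260,260))]:
    m=blob(A,lo,hi,bt)[1];c=np.vstack(cv2.findContours(m,0,2)[0]).reshape(-1,2)
    w=np.array([back(t,p,.03)[:2] for p in c]);rc=cv2.minAreaRect((w*1000).astype(np.float32));print(n,rc)
for n in["beaker","jug","jar","beaker2"]:
    d=robot.outline_of("top",n)[:1]
    print(n,[back(t,q["pixel"],.05).round(3) for q in d])
E
python3 a.py
```

```text
chute [0.5451 0.0035 1.7217] [-1.   0.6 -0.4 -0.4  1.5 -2.  -0.1 -1.2  1.  -1.8 -0.  -2.3  0.8 -2.1
 -0.8  0.3 -1.  -0.5 -0.4 -0.1 -1.9 -0.5 -0.6 -2.3]
post [ 0.629 -0.049  0.059]
green [323.2 195.5] [329.9 212.7] chute frame [ 0.0308 -0.0019  0.0287] 0.07
orange [371.3 190. ] [307.4 255.6] chute frame [-0.1246 -0.      0.0301] 0.0
hold ((537.86669921875, -355.3586730957031), (148.52383422851562, 176.7344970703125), 88.12678527832031)
reject ((467.9059753417969, 349.6153564453125), (151.13015747070312, 177.6955108642578), 83.5786361694336)
beaker [array([ 0.384, -0.011,  0.05 ])]
jug [array([ 0.744, -0.064,  0.05 ])]
jar [array([ 0.548, -0.039,  0.05 ])]
beaker2 [array([ 0.384, -0.011,  0.05 ])]
```

```bash
cat >> h.py <<'E'
CH=chuteT(.5451,.0035,1.7217)
def pose(Pc,R=None,yaw=0,T=None):
    "TCP at chute point Pc, tool z = -chute z, tool x at yaw from chute x"
    T=CH if T is None else T
    return ap(T,Pc)[0], T[:3,:3]@Ro.from_euler("ZX",[yaw,180],degrees=True).as_matrix()
def move(p,R):
    s=robot.read_state();C=Ro.from_rotvec(s["orientation"]).as_matrix()
    d=C.T@(p-s["tool_pos"]);w=Ro.from_matrix(C.T@R).as_rotvec(degrees=True)
    print("t",round(float(s["t"]),2),"mm",(d*1000).round(1),"deg",w.round(2)); return d,w
E
python3 -c "
from h import *
p,R=pose([.087,0,.14]);print(p);move(p,R)"
```

```text
[0.53587452 0.06417013 0.22298048]
t 0.8 mm [-498.4 -392.8  -43.4] deg [-5.72  8.88 65.44]
```

Call:
carry_out:
  rows:
    - [-0.498,-0.393,-0.043,-5.72,8.88,65.44]
    - [-0.498,-0.393,-0.043,-5.72,8.88,65.44]
    - [-0.498,-0.393,-0.043,-5.72,8.88,65.44]
    - [-0.498,-0.393,-0.043,-5.72,8.88,65.44]
    - [-0.498,-0.393,-0.043,-5.72,8.88,65.44]
    - [-0.498,-0.393,-0.043,-5.72,8.88,65.44]
    - [-0.498,-0.393,-0.043,-5.72,8.88,65.44]
    - [-0.498,-0.393,-0.043,-5.72,8.88,65.44]
    - [-0.498,-0.393,-0.043,-5.72,8.88,65.44]
    - [-0.498,-0.393,-0.043,-5.72,8.88,65.44]
    - [-0.498,-0.393,-0.043,-5.72,8.88,65.44]
    - [-0.498,-0.393,-0.043,-5.72,8.88,65.44]
  jaw: 0

```text
t: 2.3
tool_pos: [0.5355, 0.0638, 0.2223]
orientation: [-1.96, -2.276, -0.171]
force: [-0.3, 0.1, -0.7]
opening: 0.0925
gripper_force: 0.0
```

```bash
python3 - <<'E'
from h import *
p,R=pose([.087,0,.14]);move(p,R)
m=wristm(robot.read_state());a=robot.read_camera("wrist")
np.savez("w1.npz",R=m["R"],t=m["t"]);cv2.imwrite("pics/w1.png",a[:,:,::-1])
b=a[:,:,::-1].copy()
# overlay: chute kerb outline, rails, bottle body top
for L,c in[([[.16,.034,.012],[0,.034,.012],[0,.034,.05],[-.13,.034,.05]],(0,255,255)),([[.16,-.034,.012],[0,-.034,.012],[0,-.034,.05],[-.13,-.034,.05]],(0,255,255)),([[.044,.028,.04],[.13,.028,.04],[.13,-.028,.04],[.044,-.028,.04],[.044,.028,.04]],(255,0,255))]:
    cv2.polylines(b,[proj(m,ap(CH,np.array(L))).astype(np.int32).reshape(-1,1,2)],False,c,1)
cv2.imwrite("pics/w1o.png",b)
E
```

```text
t 2.3 mm [ 0.5  0.4 -0.6] deg [-0.02 -0.02 -0.09]
```

View pics/w1o.png

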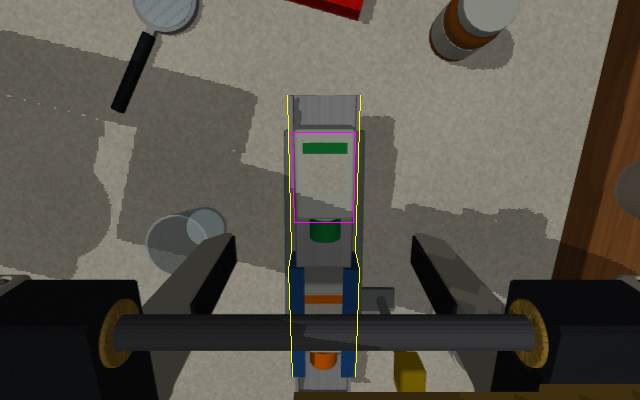

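The overlay of the fitted chute matches the picture: the kerbs coincide and the rails' upper edge is at row 268. The green bottle's body spans rows 129–220, about 2 mm uphill of the estimate. I descend on it and grip.

Call:
carry_out:
  rows:
    - [0.002,0,0.05,0,0,0]
    - [0.002,0,0.09,0,0,0]
    - [0.002,0,0.115,0,0,0]
    - [0.002,0,0.122,0,0,0]
    - [0.002,0,0.122,0,0,0]
  jaw: 0

```text
t: 2.98
tool_pos: [0.5317, 0.0879, 0.1033]
orientation: [-1.957, -2.28, -0.171]
force: [0.3, -0.6, 0.4]
opening: 0.0928
gripper_force: 0.0
```

Call:
carry_out:
  rows:
    - [0,0,0,0,0,0]
    - [0,0,0,0,0,0]
    - [0,0,0,0,0,0]
    - [0,0,0,0,0,0]
    - [0,0,0,0,0,0]
    - [0,0,0,0,0,0]
    - [0,0,0,0,0,0]
  jaw: 255
  force: 25

```text
t: 3.85
tool_pos: [0.5319, 0.087, 0.1027]
orientation: [-1.958, -2.278, -0.171]
force: [-0.0, -0.6, 0.2]
opening: 0.0275
gripper_force: 0.0
```

```bash
python3 - <<'E'
from h import *
s=robot.read_state();print(ap(np.linalg.inv(CH),s["tool_pos"]),s["opening"],s["gripper_force"],s["force"])
m=wristm(s);a=robot.read_camera("wrist");b=robot.read_camera("scene")
cv2.imwrite("pics/w2.png",np.vstack([a[:,100:540],cv2.resize(b[150:300,220:440],(440,300))[:,:]])[:, :, ::-1][:600] if False else np.hstack([cv2.resize(a[:,100:540],(400,364)),cv2.resize(b[150:286,225:375],(400,364))])[:,:,::-1])
E
```

```text
[[0.08891939 0.00045394 0.01751287]] 0.027523475615649565 0.0 [-0.01238086 -0.58191395  0.23368738]
```

View pics/w2.png

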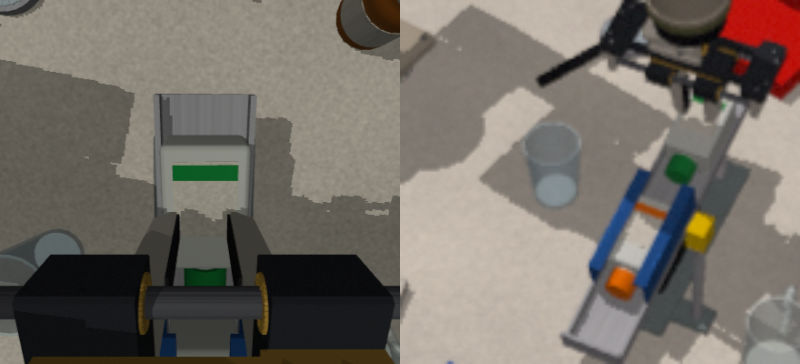

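```bash
python3 - <<'E'
from h import *
m=robot.camera_model("wrist");M=np.linalg.inv(m["mount"]);m["R"]=M[:3,:3];m["t"]=M[:3,3]
for P in([0,.014,0],[0,.028,0],[0,.028,-.019],[0,.014,-.019],[0,.014,-.06]):
    q=proj(m,[P])[0];print(P,((q-[100,0])*[.909,.91]).round())
E
```

```text
[0, 0.014, 0] [223. 200.]
[0, 0.028, 0] [243. 200.]
[0, 0.028, -0.019] [246. 211.]
[0, 0.014, -0.019] [225. 211.]
[0, 0.014, -0.06] [230. 243.]
```

```bash
python3 - <<'E'
import cv2
from h import *
a=robot.read_camera("wrist");s=robot.read_state();print(s["opening"],s["gripper_force"],s["t"])
cv2.imwrite("pics/w3.png",cv2.resize(a[180:330,220:430],(784,560),interpolation=2)[:,:,::-1])
E
```

```text
0.0157998850037073 0.0 4.0
```

View pics/w3.png

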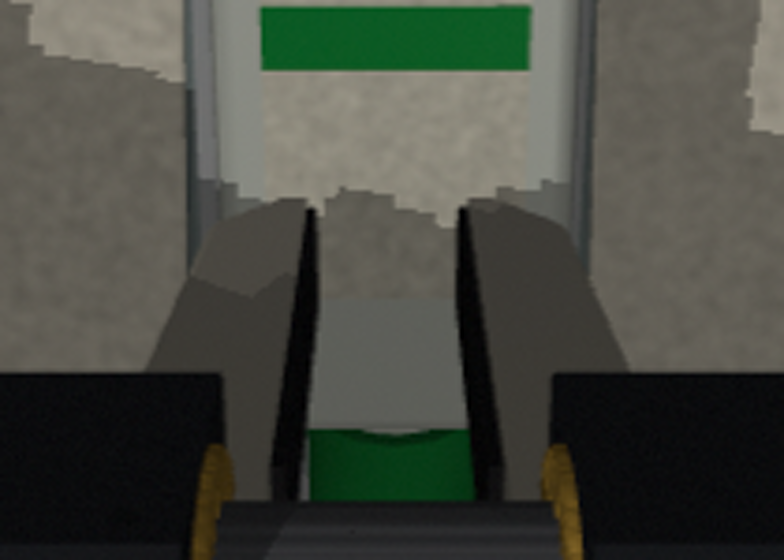

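The fingers closed without touching anything. They sit just over the bottle's top face, with the tips at row 235 in the full frame. In the first wrist picture the open fingers also ended at row 235, so the real tips are about 22 mm behind the nominal TCP. I raise, open, go 24 mm deeper and grip gently.

Call:
carry_out:
  rows:
    - [0,0,-0.015,0,0,0]
    - [0,0,-0.015,0,0,0]
    - [0,0,-0.015,0,0,0]
    - [0,0,-0.015,0,0,0]
    - [0,0,-0.015,0,0,0]
    - [0,0,-0.015,0,0,0]
    - [0,0,-0.015,0,0,0]
    - [0,0,-0.015,0,0,0]
    - [0,0,-0.015,0,0,0]
    - [0,0,-0.015,0,0,0]
  jaw: 0
  force: 10

```text
t: 5.25
tool_pos: [0.5324, 0.0844, 0.1175]
orientation: [-1.958, -2.278, -0.171]
force: [-0.4, -0.6, -0.1]
opening: 0.0927
gripper_force: 0.0
```

```bash
python3 - <<'E'
from h import *
s=robot.read_state();print(s["opening"],s["t"]);a=robot.read_camera("wrist")
cv2.imwrite("pics/w4.png",cv2.resize(a[120:360,160:480],(800,600),interpolation=2)[:,:,::-1])
E
```

```text
0.09267049485932694 5.25
```

View pics/w4.png

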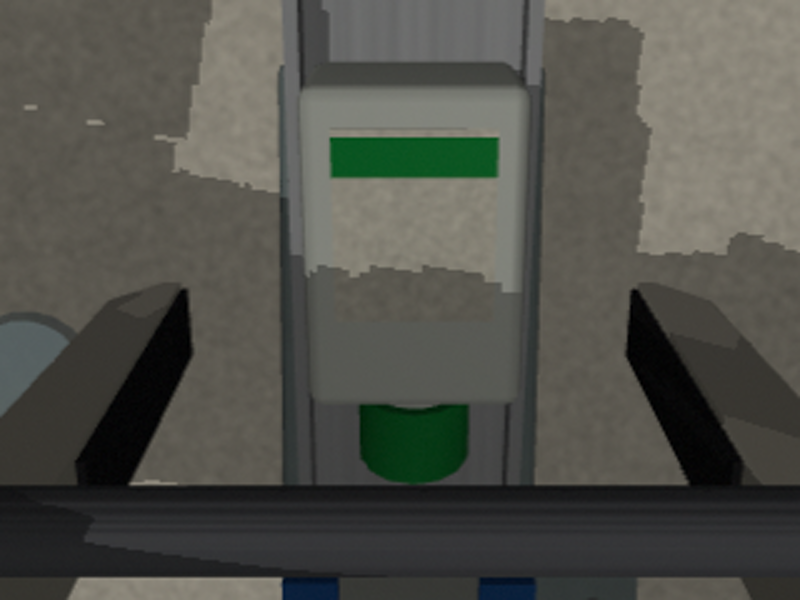

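Measured from this picture, the tips are at (185,290) and (632,290) in the crop. That is a 179 px gap for a 93 mm opening, so a depth of about 0.18 m. The tips are therefore about 40 mm behind the nominal TCP and well above the bottle. I descend further in steps and watch the force.

Call:
carry_out:
  rows:
    - [0,0,0.015,0,0,0]
    - [0,0,0.028,0,0,0]
    - [0,0,0.036,0,0,0]
    - [0,0,0.042,0,0,0]
    - [0,0,0.042,0,0,0]

```text
t: 5.92
tool_pos: [0.5308, 0.0917, 0.0755]
orientation: [-1.958, -2.278, -0.17]
force: [0.2, -0.0, 0.7]
opening: 0.0928
gripper_force: 0.0
```

```bash
python3 - <<'E'
from h import *
s=robot.read_state();print(ap(np.linalg.inv(CH),s["tool_pos"]),s["force"]);a=robot.read_camera("wrist");b=robot.read_camera("scene")
cv2.imwrite("pics/w5.png",np.hstack([cv2.resize(a[120:360,160:480],(400,300),interpolation=2),cv2.resize(b[150:270,280:440],(400,300))])[:,:,::-1])
E
```

```text
[[ 0.08898541  0.00083936 -0.01007779]] [ 0.24767641 -0.02377275  0.72679367]
```

View pics/w5.png

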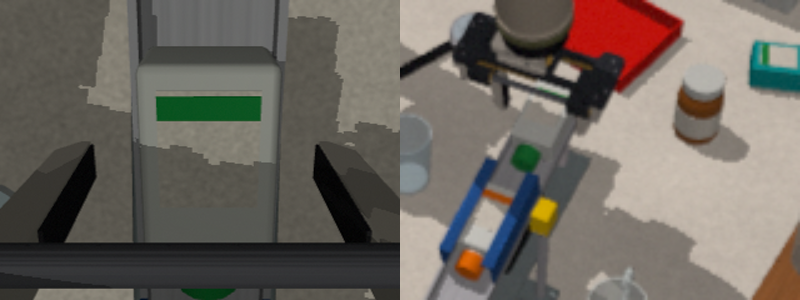

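Call:
carry_out:
  rows:
    - [0,0,0.006,0,0,0]
    - [0,0,0.012,0,0,0]
    - [0,0,0.017,0,0,0]
    - [0,0,0.017,0,0,0]

```text
t: 6.52
tool_pos: [0.5303, 0.0946, 0.0587]
orientation: [-1.958, -2.278, -0.17]
force: [-1.2, 0.4, -0.5]
opening: 0.0927
gripper_force: 0.0
```

Call:
carry_out:
  rows:
    - [0,0,0,0,0,0]
    - [0,0,0,0,0,0]
    - [0,0,0,0,0,0]
    - [0,0,0,0,0,0]
    - [0,0,0,0,0,0]
    - [0,0,0,0,0,0]
  jaw: 255
  force: 12

```text
t: 7.28
tool_pos: [0.531, 0.0945, 0.0595]
orientation: [-1.959, -2.279, -0.171]
force: [1.3, -0.6, 1.7]
opening: 0.0558
gripper_force: 12.0
```

The grip is good: 55.8 mm at 12 N. The mid of the bottle sits about 46 mm behind the nominal TCP. I lift it and compute the transfer.

Call:
carry_out:
  rows:
    - [0,0,-0.005,0,0,0]
    - [0,0,-0.03,0,0,0]
    - [0,0,-0.08,0,0,0]
    - [0,0,-0.13,0,0,0]
    - [0,0,-0.16,0,0,0]
    - [0,0,-0.16,0,0,0]
  force: 25

```text
t: 8.02
tool_pos: [0.5368, 0.0666, 0.2199]
orientation: [-1.961, -2.282, -0.176]
force: [0.2, -0.0, -2.5]
opening: 0.056
gripper_force: 25.0
```

```bash
cat >> h.py <<'E'
def trayT(x,y,yaw): T=np.eye(4);T[:3,:3]=Ro.from_euler("z",yaw,degrees=True).as_matrix();T[:3,3]=[x,y,0];return T
HOLD=trayT(.538,-.355,-1.9);REJ=trayT(.468,.350,-6.4)
E
python3 - <<'E'
from h import *
t=robot.camera_model("top")
print("beaker2 base",back(t,(150+602/2.25,90+168/2.25),0).round(3))
print(robot.read_state()["opening"])
print(move(*pose([.013,0,.15],T=HOLD)))
E
```

```text
beaker2 base [ 0.665 -0.291  0.   ]
0.05599768292400526
t 8.03 mm [-425.1  -49.5   -3.7] deg [ -8.49  -7.49 100.26]
(array([-0.4251452 , -0.04948204, -0.00367435]), array([ -8.4855609 ,  -7.48930063, 100.25591777]))
```

Call:
carry_out:
  rows:
    - [-0.425,-0.0495,-0.004,-8.49,-7.49,100.26]
    - [-0.425,-0.0495,-0.004,-8.49,-7.49,100.26]
    - [-0.425,-0.0495,-0.004,-8.49,-7.49,100.26]
    - [-0.425,-0.0495,-0.004,-8.49,-7.49,100.26]
    - [-0.425,-0.0495,-0.004,-8.49,-7.49,100.26]
    - [-0.425,-0.0495,-0.004,-8.49,-7.49,100.26]
    - [-0.425,-0.0495,-0.004,-8.49,-7.49,100.26]
    - [-0.425,-0.0495,-0.004,-8.49,-7.49,100.26]
    - [-0.425,-0.0495,-0.004,-8.49,-7.49,100.26]
    - [-0.425,-0.0495,-0.004,-8.49,-7.49,100.26]
    - [-0.425,-0.0495,-0.004,-8.49,-7.49,100.26]
    - [-0.425,-0.0495,-0.004,-8.49,-7.49,100.26]

```text
t: 9.52
tool_pos: [0.5485, -0.3542, 0.1456]
orientation: [-3.139, 0.048, 0.011]
force: [0.6, 0.2, -2.2]
opening: 0.0556
gripper_force: 25.0
```

```bash
python3 - <<'E'
from h import *
s=robot.read_state();print(s["q"].round(2),s["opening"],move(*pose([.013,0,.15],T=HOLD)))
m=wristm(s);a=robot.read_camera("wrist");b=a[:,:,::-1].copy()
for z in(.03,):cv2.polylines(b,[proj(m,ap(HOLD,np.array([[.09,.075,z],[.09,-.075,z],[-.09,-.075,z],[-.09,.075,z]]))).astype(np.int32).reshape(-1,1,2)],True,(0,255,255),1)
cv2.imwrite("pics/w6.png",b)
E
```

```text
t 9.53 mm [ 2.5  1.2 -4.4] deg [-0.1   0.4   0.15]
[-0.65  0.3   1.36 -0.    1.49  0.95] 0.055617709461620354 (array([ 0.00251465,  0.00116763, -0.00440257]), array([-0.09809389,  0.39661824,  0.14723886]))
```

View pics/w6.png

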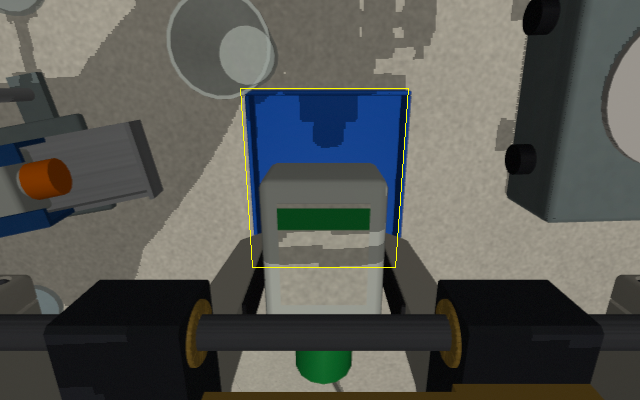

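The tray outline at (241–408, 90–268) matches the fit. The bottle hangs over it with its cap towards the robot. I lower it.

Call:
carry_out:
  rows:
    - [0,0.001,0.05,0,0,0]
    - [0,0.001,0.1,0,0,0]
    - [0,0.001,0.135,0,0,0]
    - [0,0.001,0.152,0,0,0]
    - [0,0.001,0.157,0,0,0]
    - [0,0.001,0.157,0,0,0]
    - [0,0.001,0.157,0,0,0]

```text
t: 10.45
tool_pos: [0.5495, -0.3568, -0.0077]
orientation: [3.14, -0.051, -0.004]
force: [-0.5, 0.4, -1.6]
opening: 0.0559
gripper_force: 25.0
```

Call:
carry_out:
  rows:
    - [0,0,0.005,0,0,0]
    - [0,0,0.01,0,0,0]
    - [0,0,0.012,0,0,0]
    - [0,0,0.012,0,0,0]

```text
t: 10.95
tool_pos: [0.5481, -0.3557, -0.0219]
orientation: [-3.141, 0.051, 0.009]
force: [-0.1, 0.1, -0.8]
opening: 0.0561
gripper_force: 25.0
```

Call:
carry_out:
  rows:
    - [0,0,0.002,0,0,0]
    - [0,0,0.003,0,0,0]
    - [0,0,0.003,0,0,0]

```text
t: 11.32
tool_pos: [0.5482, -0.3558, -0.0221]
orientation: [-3.141, 0.051, 0.009]
force: [-11.7, 6.9, 19.8]
opening: 0.0555
gripper_force: 25.0
```

Contact at 20 N, so the bottle is on the tray floor. I ease off and open partway.

Call:
carry_out:
  rows:
    - [0,0,-0.003,0,0,0]
    - [0,0,-0.003,0,0,0]

```text
t: 11.58
tool_pos: [0.5483, -0.3559, -0.0218]
orientation: [-3.141, 0.051, 0.008]
force: [0.5, 0.9, -2.4]
opening: 0.0555
gripper_force: 25.0
```

Call:
carry_out:
  rows:
    - [0,0,0,0,0,0]
    - [0,0,0,0,0,0]
    - [0,0,0,0,0,0]
    - [0,0,0,0,0,0]
  jaw: 60

```text
t: 12.08
tool_pos: [0.5482, -0.3558, -0.0219]
orientation: [-3.141, 0.051, 0.008]
force: [0.1, -0.1, -0.9]
opening: 0.0711
gripper_force: 0.0
```

Call:
carry_out:
  rows:
    - [0,0,-0.03,0,0,0]
    - [0,0,-0.08,0,0,0]
    - [0,0,-0.14,0,0,0]
    - [0,0,-0.2,0,0,0]
    - [0,0,-0.22,0,0,0]

```text
t: 12.7
tool_pos: [0.5513, -0.3574, 0.2042]
orientation: [3.137, -0.051, 0.002]
force: [-0.4, -1.2, 0.2]
opening: 0.071
gripper_force: 0.0
```

```bash
python3 - <<'E'
from h import *
s=robot.read_state();a=robot.read_camera("wrist");m=wristm(s)
b=robot.read_camera("scene");t=robot.read_camera("top")
np.savez("w7.npz",R=m["R"],t=m["t"])
cv2.imwrite("pics/w7.png",np.hstack([cv2.resize(a,(480,300)),cv2.resize(b[150:370,180:410],(314,300))])[:,:,::-1]);cv2.imwrite("pics/s7.png",b[:,:,::-1]);cv2.imwrite("pics/t7.png",t[:,:,::-1])
# next: push pose above pocket; tool x = +chute y (yaw 90)
for x,z in((-.168,.12),(-.168,.03)):
    print(pose([x,0,z],yaw=90)[0]);move(*pose([x,0,z],yaw=90))
E
```

```text
[ 0.57310459 -0.18066847  0.15900404]
t 12.85 mm [  17.9 -176.1   39.3] deg [ -1.   -14.78 168.85]
[ 0.57075516 -0.16521774  0.07037134]
t 12.85 mm [  15.4 -191.5  127.9] deg [ -1.   -14.78 168.85]
```

View pics/w7.png

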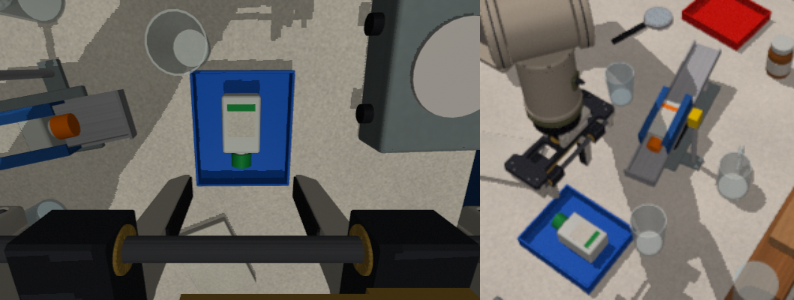

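The green-capped bottle lies flat in the blue tray, and the jammed bottle's orange cap is still at the rails' lower end. Next I turn the tool in two stages towards the push pose, shut, with the camera on the side away from the post.

Call:
carry_out:
  rows:
    - [0.01,-0.09,0,0,0,-95]
    - [0.01,-0.09,0,0,0,-95]
    - [0.01,-0.09,0,0,0,-95]
    - [0.01,-0.09,0,0,0,-95]
    - [0.01,-0.09,0,0,0,-95]
    - [0.01,-0.09,0,0,0,-95]
    - [0.01,-0.09,0,0,0,-95]
    - [0.01,-0.09,0,0,0,-95]
    - [0.01,-0.09,0,0,0,-95]
    - [0.01,-0.09,0,0,0,-95]
  jaw: 255

```text
t: 14.1
tool_pos: [0.5608, -0.2654, 0.1945]
orientation: [-2.155, -2.273, 0.007]
force: [-0.3, -0.1, 0.7]
opening: 0.0
gripper_force: 0.0
```

```bash
python3 - <<'E'
from h import *
print(robot.read_state()["q"].round(2));move(*pose([-.169,0,.10],yaw=90))
E
```

```text
[-0.52  0.19  1.39 -0.    1.57 -0.58]
t 14.1 mm [86.3 17.1 55.5] deg [ -7.81   7.72 -95.37]
```

Call:
carry_out:
  rows:
    - [0.086,0.017,0.056,-7.81,7.72,-95.37]
    - [0.086,0.017,0.056,-7.81,7.72,-95.37]
    - [0.086,0.017,0.056,-7.81,7.72,-95.37]
    - [0.086,0.017,0.056,-7.81,7.72,-95.37]
    - [0.086,0.017,0.056,-7.81,7.72,-95.37]
    - [0.086,0.017,0.056,-7.81,7.72,-95.37]
    - [0.086,0.017,0.056,-7.81,7.72,-95.37]
    - [0.086,0.017,0.056,-7.81,7.72,-95.37]
    - [0.086,0.017,0.056,-7.81,7.72,-95.37]
    - [0.086,0.017,0.056,-7.81,7.72,-95.37]
    - [0.086,0.017,0.056,-7.81,7.72,-95.37]

```text
t: 15.48
tool_pos: [0.5737, -0.1791, 0.1411]
orientation: [0.228, -3.111, -0.268]
force: [-0.1, -0.2, 0.2]
opening: 0.0007
gripper_force: 0.0
```

```bash
python3 - <<'E'
from h import *
s=robot.read_state();print(s["q"].round(2),ap(np.linalg.inv(CH),s["tool_pos"]).round(4));move(*pose([-.169,0,.10],yaw=90))
m=wristm(s);a=robot.read_camera("wrist");b=a[:,:,::-1].copy()
for L in([[-.2,.03,0],[-.13,.03,0],[-.13,-.03,0],[-.2,-.03,0]],[[0,.019,.05],[-.13,.019,.05],[-.13,-.019,.05],[0,-.019,.05]],[[-.138,.016,.02],[-.138,-.016,.02]]):
    cv2.polylines(b,[proj(m,ap(CH,np.array(L))).astype(np.int32).reshape(-1,1,2)],True,(0,255,255),1)
cv2.imwrite("pics/w8.png",b)
E
```

```text
[-0.49  0.25  1.44  0.14  1.56 -2.21] [[-0.1697 -0.0008  0.1021]]
t 15.47 mm [0.8 0.7 2.1] deg [-0.15  0.16 -0.24]
```

View pics/w8.png

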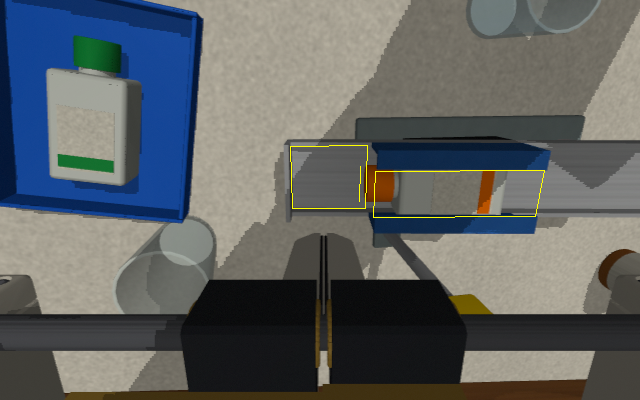

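The shut tips end at (323,235), again about 42 mm short of the TCP. The pocket overlay at (291–368, 146–209) fits, and the cap's end face is at column 366, so x is about −0.134. I lower the shut fingers into the pocket and watch the force.

Call:
carry_out:
  rows:
    - [0.001,0.001,0.05,0,0,0]
    - [0.001,0.001,0.095,0,0,0]
    - [0.001,0.001,0.11,0,0,0]
    - [0.001,0.001,0.118,0,0,0]
    - [0.001,0.001,0.125,0,0,0]
    - [0.001,0.001,0.125,0,0,0]

```text
t: 16.27
tool_pos: [0.571, -0.1578, 0.02]
orientation: [0.237, -3.114, -0.267]
force: [0.3, -0.4, 0.2]
opening: 0.0009
gripper_force: 0.0
```

```bash
python3 - <<'E'
from h import *
s=robot.read_state();print(ap(np.linalg.inv(CH),s["tool_pos"]).round(4),s["force"].round(2));move(*pose([-.03,0,-.024],yaw=90))
E
```

```text
[[-0.1696 -0.0014 -0.0209]] [ 0.32 -0.42  0.21]
t 16.27 mm [  1.2 139.6   2.5] deg [-0.23  0.29  0.09]
```

Call:
carry_out:
  rows:
    - [0.001,0.006,0.002,0,0,0]
    - [0.001,0.012,0.002,0,0,0]
    - [0.001,0.018,0.002,0,0,0]
    - [0.001,0.026,0.002,0,0,0]
    - [0.001,0.034,0.002,0,0,0]
    - [0.001,0.042,0.002,0,0,0]
    - [0.001,0.05,0.002,0,0,0]
    - [0.001,0.05,0.002,0,0,0]

```text
t: 17.27
tool_pos: [0.5618, -0.1076, 0.0258]
orientation: [0.239, -3.112, -0.268]
force: [0.6, 0.3, 0.3]
opening: 0.0006
gripper_force: 0.0
```

```bash
cat > look.py <<'E'
from h import *
s=robot.read_state();Ti=np.linalg.inv(CH);print(ap(Ti,s["tool_pos"]).round(4),s["force"].round(2),"t",s["t"])
t=robot.camera_model("top");sc=robot.camera_model("scene")
for n,m in(("top",t),("scene",sc)):
    im=robot.read_camera(n);h=cv2.cvtColor(im,cv2.COLOR_RGB2HSV);k=cv2.inRange(h,(5,150,90),(17,255,255))
    box=np.zeros_like(k);pp=proj(m,ap(CH,np.array([[x,y,z] for x in(-.21,.17) for y in(-.03,.03) for z in(0,.05)]))).astype(np.int32)
    cv2.fillConvexPoly(box,cv2.convexHull(pp),255);k&=box
    nn,l,st,c=cv2.connectedComponentsWithStats(k)
    for i in range(1,nn):
        if st[i,4]>8:
            best=min(np.arange(-.2,.17,.001),key=lambda x:np.hypot(*(proj(m,ap(CH,[x,0,.035]))[0]-c[i])))
            print(n,c[i].round(1),st[i,4],"chute x~",round(best,3))
E
python3 look.py
```

```text
[[-0.1184  0.0002 -0.024 ]] [0.56 0.32 0.25] t 17.275
top [362.7 188.8] 12 chute x~ -0.096
top [336.3 192.5] 15 chute x~ -0.01
```

The stripe has moved about 33 mm uphill, so the push works. I continue to the end.

Call:
carry_out:
  rows:
    - [0,0.008,0,0,0,0]
    - [0,0.017,0,0,0,0]
    - [0,0.026,0,0,0,0]
    - [0,0.035,0,0,0,0]
    - [0,0.044,0,0,0,0]
    - [0,0.053,0,0,0,0]
    - [0,0.062,0,0,0,0]
    - [0,0.071,0,0,0,0]
    - [0,0.08,0,0,0,0]
    - [0,0.088,0,0,0,0]
    - [0,0.095,0,0,0,0]
    - [0,0.095,0,0,0,0]

```text
t: 18.88
tool_pos: [0.5476, -0.0154, 0.042]
orientation: [0.238, -3.112, -0.268]
force: [-0.4, 0.0, -0.0]
opening: 0.0006
gripper_force: 0.0
```

```bash
python3 look.py
```

```text
[[-0.0236  0.0004 -0.0243]] [-0.44  0.03 -0.04] t 18.875
top [332.  192.4] 22 chute x~ 0.003
top [305.9 197.2] 17 chute x~ 0.085
```

Call:
carry_out:
  rows:
    - [0,-0.006,0,0,0,0]
    - [0,-0.006,-0.03,0,0,0]
    - [0,-0.006,-0.08,0,0,0]
    - [0,-0.006,-0.13,0,0,0]
    - [0,-0.006,-0.16,0,0,0]
    - [0,-0.006,-0.16,0,0,0]

```text
t: 19.73
tool_pos: [0.5539, -0.0504, 0.2016]
orientation: [0.237, -3.118, -0.265]
force: [0.1, -0.7, 0.0]
opening: 0.0008
gripper_force: 0.0
```

```bash
python3 - <<'E'
from h import *
move(*pose([.062,0,.1],yaw=0))
E
```

```text
t 19.73 mm [ 0.9 93.1 38.5] deg [ 0.15  0.67 90.1 ]
```

Call:
carry_out:
  rows:
    - [0.001,0.093,0.038,0.15,0.67,90.1]
    - [0.001,0.093,0.038,0.15,0.67,90.1]
    - [0.001,0.093,0.038,0.15,0.67,90.1]
    - [0.001,0.093,0.038,0.15,0.67,90.1]
    - [0.001,0.093,0.038,0.15,0.67,90.1]
    - [0.001,0.093,0.038,0.15,0.67,90.1]
    - [0.001,0.093,0.038,0.15,0.67,90.1]
    - [0.001,0.093,0.038,0.15,0.67,90.1]
    - [0.001,0.093,0.038,0.15,0.67,90.1]
    - [0.001,0.093,0.038,0.15,0.67,90.1]
  jaw: 0

```text
t: 20.98
tool_pos: [0.5353, 0.0479, 0.175]
orientation: [-1.953, -2.274, -0.165]
force: [-0.8, -0.9, 0.6]
opening: 0.0919
gripper_force: 0.0
```

```bash
python3 - <<'E'
from h import *
s=robot.read_state();Ti=np.linalg.inv(CH);print(ap(Ti,s["tool_pos"]).round(4),s["opening"]);move(*pose([.062,0,.1]))
m=wristm(s);a=robot.read_camera("wrist");h=cv2.cvtColor(a,cv2.COLOR_RGB2HSV);k=cv2.inRange(h,(5,150,60),(17,255,255))
nn,l,st,c=cv2.connectedComponentsWithStats(k);o=-m["R"].T@m["t"]
for i in range(1,nn):
    if st[i,4]>60:
        d=np.array([(c[i][0]-m["cx"])/m["fx"],(c[i][1]-m["cy"])/m["fy"],1])@m["R"];O=ap(Ti,o)[0];D=Ti[:3,:3]@d
        for z in(.04,.03):print(st[i],c[i].round(1),z,(O+D*(z-O[2])/D[2]).round(4))
        # extents of blob in chute frame at z .04
        r,cc=np.where(l==i)
        for q in((c[i][0],r.min()),(c[i][0],r.max()),(cc.min(),c[i][1]),(cc.max(),c[i][1])):
            d=np.array([(q[0]-m["cx"])/m["fx"],(q[1]-m["cy"])/m["fy"],1])@m["R"];D=Ti[:3,:3]@d;print("   ",(O+D*(.04-O[2])/D[2]).round(4)[:2])
W=[d for d in robot.outline_of("wrist","jammed_mid")];print([(d["conf"],d["pixel"],np.argwhere(d["pixels"]).min(0),np.argwhere(d["pixels"]).max(0)) for d in W])
E
```

```text
[[0.0629 0.003  0.0956]] 0.09189974018962245
t 20.98 mm [-0.9  3.  -4.5] deg [-0.44 -0.18 -0.  ]
[484   0  27   7 117] [497.5   2.9] 0.04 [ 0.1993 -0.1147  0.04  ]
[484   0  27   7 117] [497.5   2.9] 0.03 [ 0.2014 -0.1192  0.03  ]
    [ 0.2011 -0.1145]
    [ 0.1974 -0.115 ]
    [ 0.1993 -0.1056]
    [ 0.1993 -0.1232]
[301 159  51  13 662] [326. 165.] 0.04 [0.0867 0.0014 0.04  ]
[301 159  51  13 662] [326. 165.] 0.03 [0.0845 0.0013 0.03  ]
    [0.0914 0.0014]
    [0.0819 0.0013]
    [0.0866 0.0208]
    [ 0.0867 -0.018 ]
[624 216  16  59 556] [633.8 252.5] 0.04 [ 0.0127 -0.2558  0.04  ]
[624 216  16  59 556] [633.8 252.5] 0.03 [ 0.0077 -0.2657  0.03  ]
    [ 0.0452 -0.2473]
    [-0.0075 -0.2611]
    [ 0.0127 -0.2477]
    [ 0.0127 -0.2602]
[309 245  35  26 807] [326.3 257.1] 0.04 [0.0073 0.0009 0.04  ]
[309 245  35  26 807] [326.3 257.1] 0.03 [0.0021 0.0009 0.03  ]
    [0.0185 0.001 ]
    [-0.0049  0.0009]
    [0.0072 0.0155]
    [ 0.0074 -0.0132]
[(0.91, [328.5, 193.5], array([136, 291]), array([270, 362])), (0.71, [492.8, 285.4], array([276, 480]), array([304, 504]))]
```

Call:
carry_out:
  rows:
    - [-0.001,0.001,0.04,0,0,0]
    - [-0.001,0.001,0.07,0,0,0]
    - [-0.001,0.001,0.085,0,0,0]
    - [-0.001,0.001,0.085,0,0,0]
    - [-0.001,0.001,0.085,0,0,0]

```text
t: 21.7
tool_pos: [0.5357, 0.0616, 0.0944]
orientation: [-1.955, -2.277, -0.169]
force: [-0.9, 0.2, -0.1]
opening: 0.0929
gripper_force: 0.0
```

```bash
python3 - <<'E'
from h import *
move(*pose([.062,.001,-.0265]))
E
```

```text
t 21.7 mm [-0.3 -0.3 40.3] deg [-0.19 -0.12  0.03]
```

Call:
carry_out:
  rows:
    - [0,0,0.012,0,0,0]
    - [0,0,0.022,0,0,0]
    - [0,0,0.032,0,0,0]
    - [0,0,0.04,0,0,0]
    - [0,0,0.04,0,0,0]

```text
t: 22.32
tool_pos: [0.5326, 0.069, 0.0526]
orientation: [-1.953, -2.274, -0.166]
force: [-0.5, 0.0, 0.8]
opening: 0.093
gripper_force: 0.0
```

Call:
carry_out:
  rows:
    - [0,0,0,0,0,0]
    - [0,0,0,0,0,0]
    - [0,0,0,0,0,0]
    - [0,0,0,0,0,0]
    - [0,0,0,0,0,0]
    - [0,0,0,0,0,0]
  jaw: 255
  force: 12

```text
t: 23.08
tool_pos: [0.5343, 0.0686, 0.0544]
orientation: [-1.955, -2.276, -0.169]
force: [1.6, -0.6, 4.3]
opening: 0.0562
gripper_force: 12.9
```

The orange bottle is gripped at 56.2 mm. I lift it and transfer to the red tray.

Call:
carry_out:
  rows:
    - [0,0,-0.005,0,0,0]
    - [0,0,-0.03,0,0,0]
    - [0,0,-0.08,0,0,0]
    - [0,0,-0.13,0,0,0]
    - [0,0,-0.15,0,0,0]
    - [0,0,-0.15,0,0,0]
  force: 25

```text
t: 23.82
tool_pos: [0.5385, 0.0426, 0.2015]
orientation: [-1.955, -2.276, -0.168]
force: [-0.3, 0.2, -2.5]
opening: 0.0558
gripper_force: 24.9
```

```bash
python3 - <<'E'
from h import *
t=robot.camera_model("top");im=robot.read_camera("top")
h=cv2.cvtColor(im,cv2.COLOR_RGB2HSV);k=cv2.inRange(h,(0,120,50),(6,255,255))|cv2.inRange(h,(174,120,50),(180,255,255));k[:,:190]=0;k[:,270:]=0
c=np.vstack(cv2.findContours(k,0,2)[0]).reshape(-1,2);w=np.array([back(t,p,.03)[:2] for p in c]);print(cv2.minAreaRect((w*1000).astype(np.float32)))
move(*pose([0,.013,.15],yaw=90,T=REJ))
E
```

```text
((468.3477478027344, 348.9809265136719), (149.3470916748047, 176.33335876464844), 83.3435287475586)
t 23.88 mm [312.7 -18.5 106.7] deg [ -1.74 -10.06  15.02]
```

Call:
carry_out:
  rows:
    - [0.313,-0.0185,0.107,-1.74,-10.06,15.02]
    - [0.313,-0.0185,0.107,-1.74,-10.06,15.02]
    - [0.313,-0.0185,0.107,-1.74,-10.06,15.02]
    - [0.313,-0.0185,0.107,-1.74,-10.06,15.02]
    - [0.313,-0.0185,0.107,-1.74,-10.06,15.02]
    - [0.313,-0.0185,0.107,-1.74,-10.06,15.02]
    - [0.313,-0.0185,0.107,-1.74,-10.06,15.02]
    - [0.313,-0.0185,0.107,-1.74,-10.06,15.02]
    - [0.313,-0.0185,0.107,-1.74,-10.06,15.02]

```text
t: 25.0
tool_pos: [0.4702, 0.3618, 0.1504]
orientation: [2.342, 2.091, -0.0]
force: [-0.4, -0.1, -1.1]
opening: 0.0562
gripper_force: 24.9
```

```bash
python3 - <<'E'
from h import *
s=robot.read_state();print(s["opening"],s["tool_pos"]);move(*pose([0,.013,-.008],yaw=90,T=REJ))
m=wristm(s);a=robot.read_camera("wrist");h=cv2.cvtColor(a,cv2.COLOR_RGB2HSV);k=cv2.inRange(h,(0,150,40),(4,255,255))|cv2.inRange(h,(175,150,40),(180,255,255))
k=cv2.morphologyEx(k,cv2.MORPH_OPEN,np.ones((5,5)));c=np.argwhere(k)[:,::-1]
w=np.array([ap(np.linalg.inv(REJ),back(m,p,.03))[0][:2] for p in c[::7]]);print("tray extents in REJ frame",np.percentile(w,[0.5,99.5],axis=0).round(3))
E
```

```text
0.05621055244902383 [0.47022444 0.36177589 0.15037697]
t 25.0 mm [  1.2  -1.1 158.4] deg [ 0.06  0.06 -0.07]
tray extents in REJ frame [[-0.091 -0.053]
 [ 0.087  0.078]]
```

Call:
carry_out:
  rows:
    - [0.001,-0.001,0.05,0,0,0]
    - [0.001,-0.001,0.1,0,0,0]
    - [0.001,-0.001,0.135,0,0,0]
    - [0.001,-0.001,0.152,0,0,0]
    - [0.001,-0.001,0.162,0,0,0]
    - [0.001,-0.001,0.168,0,0,0]
    - [0.001,-0.001,0.168,0,0,0]

```text
t: 25.92
tool_pos: [0.4703, 0.3645, -0.016]
orientation: [2.341, 2.093, 0.004]
force: [0.2, 0.4, -1.9]
opening: 0.0564
gripper_force: 24.9
```

Call:
carry_out:
  rows:
    - [0,0,0.002,0,0,0]
    - [0,0,0.003,0,0,0]
    - [0,0,0.003,0,0,0]

```text
t: 26.3
tool_pos: [0.4697, 0.3643, -0.0196]
orientation: [2.341, 2.093, 0.002]
force: [0.3, 0.1, -1.8]
opening: 0.0559
gripper_force: 24.9
```

Call:
carry_out:
  rows:
    - [0,0,0.002,0,0,0]
    - [0,0,0.003,0,0,0]
    - [0,0,0.003,0,0,0]

```text
t: 26.68
tool_pos: [0.4699, 0.3642, -0.0222]
orientation: [2.341, 2.093, 0.002]
force: [-1.8, -1.5, 4.9]
opening: 0.0561
gripper_force: 25.0
```

Contact at 5 N. I release and retreat.

Call:
carry_out:
  rows:
    - [0,0,0,0,0,0]
    - [0,0,0,0,0,0]
    - [0,0,0,0,0,0]
    - [0,0,0,0,0,0]
    - [0,0,0,0,0,0]
  jaw: 60

```text
t: 27.3
tool_pos: [0.4696, 0.3642, -0.0229]
orientation: [2.341, 2.093, 0.002]
force: [0.0, -0.4, 0.3]
opening: 0.0713
gripper_force: 0.0
```

Call:
carry_out:
  rows:
    - [0,0,-0.02,0,0,0]
    - [0,0,-0.06,0,0,0]
    - [0,0,-0.12,0,0,0]
    - [0,0,-0.18,0,0,0]
    - [0,0,-0.22,0,0,0]
    - [0,0,-0.22,0,0,0]

```text
t: 28.05
tool_pos: [0.4717, 0.3659, 0.2042]
orientation: [2.34, 2.092, 0.018]
force: [-0.5, 0.6, -0.1]
opening: 0.0711
gripper_force: 0.0
```

```bash
python3 - <<'E'
from h import *
s=robot.read_state();print(s["tool_pos"],s["opening"],s["t"],s["force"])
m=wristm(s);a=robot.read_camera("wrist");robot.read_camera("top");t=robot.camera_model("top")
Ri,Hi=np.linalg.inv(REJ),np.linalg.inv(HOLD)
for cam,M,n,I,R in(("wrist",m,"jammed_mid",Ri,a),("top",t,"jammed_mid",Ri,0),("top",t,"waiting_mid",Hi,0)):
    for d in robot.outline_of(cam,n):
        c=np.argwhere(d["pixels"])[:,::-1];w=np.array([ap(I,back(M,p,.044))[0][:2] for p in c]);print(cam,n,round(d["conf"],2),"centre",w.mean(0).round(3),w.min(0).round(3),w.max(0).round(3))
E
```

```text
[0.47174387 0.36592444 0.20424653] 0.07108147001373434 28.05 [-0.46298672  0.57605948 -0.05538303]
wrist jammed_mid 0.62 centre [0.001 0.01 ] [-0.027 -0.054] [0.029 0.059]
top jammed_mid 0.79 centre [-0.  0.] [-0.03  -0.064] [0.029 0.056]
top jammed_mid 0.16 centre [-0.142 -0.141] [-0.175 -0.255] [-0.1  -0.08]
top waiting_mid 0.84 centre [0.003 0.005] [-0.059 -0.026] [0.055 0.036]
top waiting_mid 0.64 centre [0.154 0.773] [0.098 0.725] [0.216 0.815]
top waiting_mid 0.19 centre [0.002 0.339] [-0.078  0.148] [0.13  0.526]
```

```bash
python3 -c "
from plant import robot
print(robot.close_job())"
```

```text
the job is handed in; nothing more can be done
None
```

I handed the job in after about 28 s: the green-capped bottle was measured lying flat and released near the centre of the blue tray, and the orange-capped one the same in the red tray; the hand-in returned no verdict, and I did not re-measure the other objects' positions.

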